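Open the sealer's guard window to the marker

TASK

Set the shrink sealer's opening for the next carton: with the fingertips beneath the lip of the sloping clear guard window, push the window up until the lip is level with the pointer of the marker clip on the left rail, then take the hand away and leave it there. Only push from beneath: do not pinch the lip or touch its upper face, do not shift the marker, and leave everything else on the machine and table where it is.

Things in the scene. Friction and masses are not known exactly. Their poses are not given: they have to be found in the camera images.
- machine: Bench shrink sealer, fixed; place and yaw vary. Blue base 460 mm deep, 420 wide; steel deck, top 40 mm above the table; open frame 375 mm high with two rails sloping up at 45 degrees away from the robot, on which a clear guard window slides. Origin: centre of its underside; x the way things are fed in, away from the robot, y left, z up.
- lip (a point): Centre of the window's lip: an aluminium bar along the window's lower edge, 300 mm wide (y), 12 mm thick (x), standing out 42 mm square to the window (z); the point is 21 mm out from the window's plane. Axes: x up the slope (slides this way, as far up as forward), y left, z out of the window, up and towards the robot. The underside faces -x; 50 mm or more is free beneath it.
- sash (a joint): How far the window has been slid up, in m along the slope: 0 fully down, 0.20 at its upper stop. It is counterweighted: it stays wherever it is left, and a push of about 2 to 5 N along the slope moves it.
- marker (a joint): Where the height marker stands, in m along the slope, on the same scale as sash: the window is at the marked height when the two values are equal. The marker is clamped on the rail and is not to be moved.
- pointer (a point): Nose of the height marker, a dark steel clip 24 mm wide with a black thumb screw, clamped on the left-hand (+y) rail; its pointed nose points inward to the window's lip. The window is at the marked height when the middle of the lip's thickness is level with this point, measured up the slope. Same axes as lip.
- lip_top (a point): Centre of the thin dark rubber strip, 290 mm wide, on the upper face of the lip, which must not be touched with the fingers. It lies 7 mm up the slope from lip.
- tape_roll_mid (a point): A ring-shaped roll of paper tape, 84 mm across and 24 mm high, lying on the sealer's deck in front of the window, right of the middle; loose, to be left alone. The point is half-way up, at its middle.
- tin_mid (a point): A small steel tin, 44 mm across and 45 mm high, standing on the deck in front of the window, left of the middle; loose, to be left alone. The point is half-way up, at its middle.
- carton_in_mid (a point): A small cardboard carton 80 x 120 x 50 mm, on the deck inside the sealer, behind the window; loose, to be left alone. The point is half-way up, at its middle.
- calculator_mid (a point): A black desk calculator 140 x 90 x 16 mm, on the table to the right; loose, to be left alone. The point is half-way up, at its middle.
- bottle_mid (a point): A white bottle, 60 mm across and 170 mm high, on the table to the right of the sealer; loose, to be left alone. The point is half-way up, at its middle.
- carton_mid (a point): A closed cardboard carton 150 x 120 x 100 mm, on the table to the left of the sealer; loose, to be left alone. The point is half-way up, at its middle.
- driver_mid (a point): A screwdriver lying on the table to the left; loose, to be left alone. The point is half-way up, at its middle.

How it is judged:
On the way, in this order (a step that is already met when the one before it is completed fails the run):
1. the fingers push the window up: it has risen 20 mm with the fingers against it (distance of lip from where it was at the start of the episode above 0.02 m and contact force between the fingers and sash above 0.3 N), for 0.05 s.
2. the lip is level with the pointer (x of lip in the frame of pointer between -0.008 and 0.008 m), for 0.2 s.
At the end, for the whole second after the job is handed in: The middle of the lip is level with the marker's pointer within 8 mm along the slope, the window at rest; the marker within 4 mm and every loose thing within 30 mm of where it was (all of step 2 and velocity of joint sash between -0.005 and 0.005 m/s and distance of pointer from where it was at the start of the episode below 0.004 m and distance of each of tape_roll_mid, tin_mid, carton_in_mid, calculator_mid, bottle_mid, carton_mid, driver_mid from where it was at the start of the episode below 0.03 m); the robot touches nothing.
It fails at once if the fingers touched the upper face of the lip (pinched it or pushed it down) (contact force between the fingers and sash_c5 above 0.5 N).
It fails at once if the marker was shifted (distance of pointer from where it was at the start of the episode above 0.004 m).
It fails at once if a loose thing was moved, lifted or carried (distance of any of tape_roll_mid, tin_mid, carton_in_mid, calculator_mid, bottle_mid, carton_mid, driver_mid from where it was at the start of the episode above 0.03 m).
It also fails if it takes over 35 s, if anything falls off the work surface, if the arm or the gripper's body presses on something with over 40 N, if the wrist force passes 120 N, or if a joint passes its speed limit or range.

ROBOT

A 6-joint arm with a two-finger parallel gripper is mounted at the origin on the work surface. World frame = base frame: x ahead of the robot, y to its left, z up, the work surface at z = 0. Lengths are in m, angles in rad, forces in N, time in s.
With the tool pointing down it reaches from about 0.35 to 0.775 m from the base axis. Payload 7.3 kg.
Tool frame: the origin (TCP) lies on the centre line of the jaws, within the pads' length; the fingertips stand ahead of it and the grasp point (between the pads) lies 11 mm behind it (manip.tip_reach is the z of the fingertips in the tool frame, in m); z points along the fingers, y is the line along which they close (so a half turn about z gives the same grasp; the last joint's range is limited). The gripper opens to 92 mm and grips with 3 to 60 N. Pads are 19 mm wide; open, the fingers measure 130 mm over their backs; the gripper's body (75 mm by 190 mm) begins 47 mm behind the grasp point.
Start: joints at [1.162, 0.342, 1.524, -0, 1.275, -0.146], TCP at [0.136, 0.507, 0.235] pointing down, gripper open.
Joint ranges: [-2.53, 2.53], [-0.77, 2.02], [0.04, 2.7], [-1, 4.14], [0.28, 2.66], [-3.11, 3.11]. Speed limits (rad/s): [2.57, 2.57, 3.14, 3.14, 3.14, 3.14].

INTERFACE

Orientations are given as a unit quaternion [w, x, y, z].
In Python, from station import manip, eyes, ticket gives the robot as it stands. The module is installed in compiled form; this text tells all that it offers.
- The arm moves only by the tool arm_command, never from a script. Its argument "rows" is a list of rows, each an object with "linear": the shift along the tool's x, y, z in units of 25 mm (1.0 is 25 mm), a list of three; "rotation": the turn, a rotation vector about the tool's x, y, z in degrees, a list of three; "gripper": the opening, from -1 (shut) to 1 (fully open). In form: [{"linear": [tx, ty, tz], "rotation": [rx, ry, rz], "gripper": gripper}, ...]. A call has 1 to 12 rows; each row shifts and turns the commanded pose from where the row before left it, along the tool's axes as they then stand; what a row does not reach is not made up. A row lasts 1/12 s, in which the tool goes at most 41.7 mm and 7.16 degrees, less where a joint would pass 70% of its speed; a pose out of reach is approached as far as the arm can. A call is refused whole if a number of a shift passes 1 or a number of a turn 7.16, either way. A call with a gripper value outside its range is refused whole. The fingers move at their own pace and stop on an object; "squeeze" is the grip in N (left out, the last holds). Time passes only in rows, so rows that do not move let the fingers close. It gives the time, the measured TCP pose, the force, the opening and the grip force at its end, in the units of the state.
- manip.sense(): the state, without advancing time (a new reading comes with each control period).
- eyes.camera(name): name is "side" or "top" or "wrist"; returns the picture (420x560x3 uint8, red, green, blue); there is no depth.
- eyes.get_calibration(name): a dict with "fx", "fy", "cx", "cy" (pixels), "R" (3x3) and "t" (3): a world point X has camera coordinates R X + t. Camera axes: x right, y down, z forward; pixel columns grow to the right and rows downward; lengths in m; the calibration is good to about 2 mm. A picture is of the moment at which its call begins: read the wrist's pose just before it. get_calibration takes no time and is no camera call; for the wrist camera it gives the pose at the moment of the call.
- ticket.job_done(): hands the job in; it is judged then, once.
Trained networks look in the newest picture that a camera, given by its name, has taken for a name from the list of things; names that differ only in an ending like _2 or _b are one class to them, and where a whole thing is asked for, a point or a joint stands for the part that bears it (a point fixed in the world has none). Each returns a list of dicts, best first, with "score" (0 to 1); they miss things now and then, are a little off and sometimes report something else, mostly with a low value. They report only what shows in the picture. A call takes as long as a camera call.
- eyes.spot_in(thing, camera): "rect" ([left, top, right, bottom] in pixels, round what is visible of it).
The state is a dict: "clock": time; "joint_pos": joint angles; "qd": joint speeds; "joint_efforts": joint torques, N m; "tcp_pos": TCP position; "orientation": TCP orientation; "force": force on the tool from outside, world axes, zero at the start; "torque": the same for the moment, N m; "finger_gap": opening from 0.0 (shut) to 1.0 (fully open); "grip_force": force on a finger pad.
Only numpy, scipy, OpenCV 4.12 (cv2) and the standard library are available. Lean on these libraries where they do the work, as an engineer would, in place of code of your own. Each camera call takes 0.05 s, during which the arm holds its last target. There are 200 camera calls.

## Working session

There is one attempt and no reset: what is moved stays moved. The work goes in short steps, Python scripts to look and compute and a tool call to move; the robot and the scene stay as the last step left them, time stands still between calls to the robot, and variables do not carry over. Pictures are saved under pics/ and viewed, at most 10 in all, crops included, and the job is handed in when it is done.

Besides the shell and the picture viewer there is one more tool, called after "Request:" as name([rows], argument=value, ...), one row to a line, values as JSON. arm_command: Moves the arm, as the interface text tells. Its arguments: {"type":"object","properties":{"rows":{"type":"array","items":{"type":"object","properties":{"linear":{"type":"array","items":{"type":"number"}},"rotation":{"type":"array","items":{"type":"number"}},"gripper":{"type":"number"}}}},"squeeze":{"type":"number"}},"required":["rows"]}

```bash
mkdir -p pics
python3 - <<'E'
from station import manip,eyes
import cv2
print(manip.sense(), manip.tip_reach)
for c in ["side","top"]:
    p=eyes.camera(c); cv2.imwrite(f"pics/{c}1.png",p[:,:,::-1]); k=eyes.get_calibration(c); print(c,k)
    for t in ["machine","lip","lip_top","pointer","marker","sash","tin_mid","tape_roll_mid","carton_in_mid"]:
        print(t,[(r["rect"],round(r["score"],2)) for r in eyes.spot_in(t,c)[:2]])
E
```

```text
{'clock': 0.0, 'joint_pos': array([ 1.16200616e+00,  3.42707819e-01,  1.52502950e+00, -1.82351406e-05,
        1.27539381e+00, -1.46016634e-01]), 'qd': array([-0.00068637,  0.00071346, -0.00036113,  0.00078198, -0.00018327,
       -0.00017047]), 'joint_efforts': array([ 3.82552080e-04, -4.31232512e+01, -2.44226682e+01,  7.18720886e-02,
        5.58517501e-02, -1.05313893e-04]), 'tcp_pos': array([0.13620522, 0.50660905, 0.23404833]), 'orientation': array([-2.02276166e-04,  1.31006404e-01,  9.91381224e-01, -7.42219622e-04]), 'force': array([-0.28670175,  0.5475644 , -0.1263071 ]), 'torque': array([0.01046399, 0.00552735, 0.00103373]), 'grip_force': 0.0, 'finger_gap': 1.000903065870408} 0.008
side {'fx': 499.18562773127957, 'fy': 499.18562773127957, 'cx': 284.29669369104187, 'cy': 206.2868374594646, 'R': array([[ 0.99716684, -0.07478982,  0.00804795],
       [-0.04740239, -0.70785094, -0.70476951],
       [ 0.05840633,  0.7023913 , -0.7093907 ]]), 't': array([-0.49412285,  0.11094061,  1.57010103])}
machine [([252.7, 109.4, 430.2, 307.4], 0.77)]
lip [([295.9, 140.2, 383.5, 259.2], 0.92)
[... 376 characters left out ...]
2767337, 'cy': 208.27397994081306, 'R': array([[ 0.00505255, -0.99979398, -0.01965873],
       [-0.99749417, -0.00365166, -0.07065438],
       [ 0.07056804,  0.01996645, -0.99730712]]), 't': array([0.01810753, 0.50820463, 1.58014523])}
machine [([243.3, 85.9, 389.0, 240.4], 0.85)]
lip [([257.6, 129.2, 371.1, 195.6], 0.87)]
lip_top [([257.0, 128.6, 370.4, 196.0], 0.76)]
pointer []
marker [([245.1, 166.2, 261.2, 173.1], 0.5), ([259.5, 124.4, 369.1, 199.3], 0.36)]
sash [([259.3, 123.5, 369.7, 196.5], 0.8), ([424.6, 191.1, 449.4, 208.4], 0.16)]
tin_mid [([265.5, 213.4, 275.2, 226.5], 0.54)]
tape_roll_mid [([337.7, 210.2, 365.4, 239.3], 0.6), ([259.7, 125.6, 370.7, 198.3], 0.41)]
carton_in_mid []
```

Run:
```python
import cv2
a=cv2.imread("pics/side1.png")[100:320,225:445];b=cv2.imread("pics/top1.png")[70:260,220:410]
cv2.imwrite("pics/a.png",cv2.resize(a,(594,594),interpolation=cv2.INTER_CUBIC)); cv2.imwrite("pics/b.png",cv2.resize(b,(570,570),interpolation=cv2.INTER_CUBIC))
```

```text
(no output)
```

View pics/a.png

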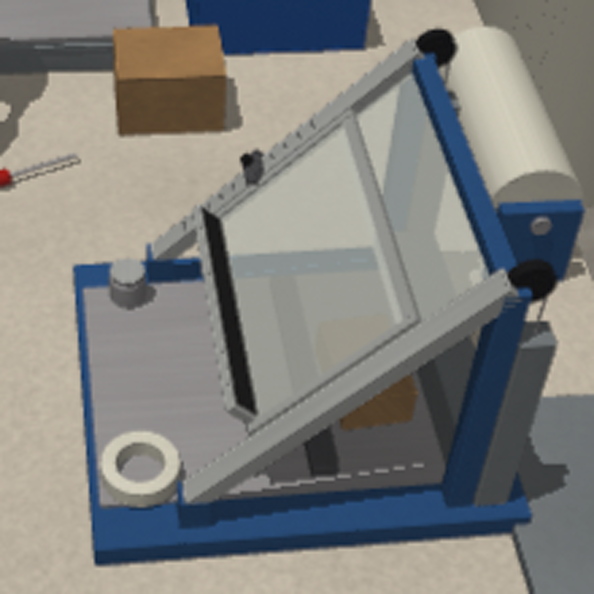

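View pics/b.png

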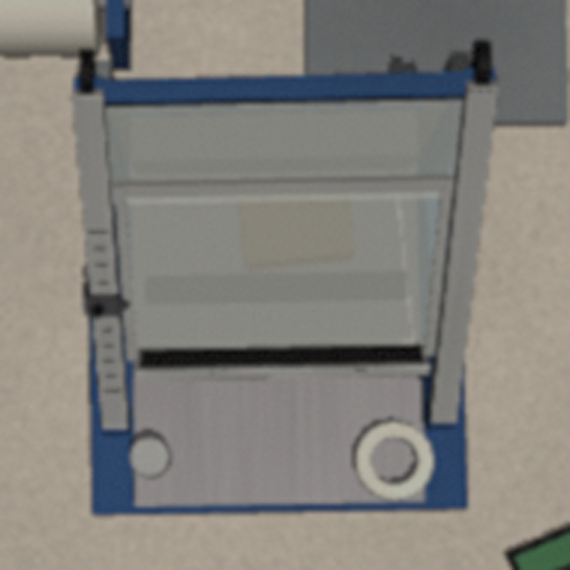

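View pics/top1.png

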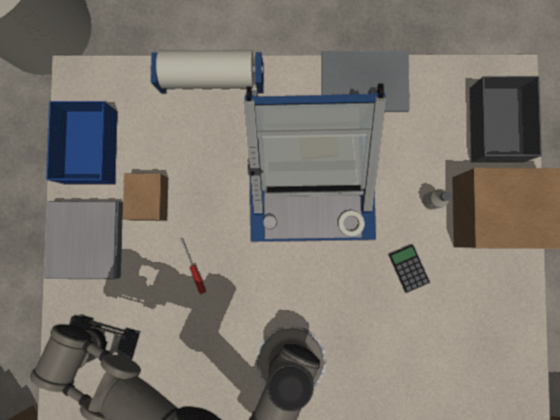

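The side crop shows the strip from (301,178) to (317,253) in full-image pixels and the clip near (320,163). In the top crop the strip runs from (267,189) to (360,188) and the nose is near (263,171). I'll zoom in on these details.

Run:
```python
import cv2,numpy as np
s=cv2.imread("pics/side1.png");t=cv2.imread("pics/top1.png")
def crop(im,x,y,w,h,k=10):
    c=cv2.resize(im[y:y+h,x:x+w],(w*k,h*k),interpolation=cv2.INTER_CUBIC)
    for i in range(0,w,5): cv2.line(c,(i*k,0),(i*k,6 if i%10 else 14),(0,0,255),1)
    for i in range(0,h,5): cv2.line(c,(0,i*k),(6 if i%10 else 14,i*k),(0,0,255),1)
    return c
A=crop(s,295,150,40,30);B=crop(s,295,235,40,30);C=crop(t,240,163,40,30);D=crop(t,340,173,40,30)
cv2.imwrite("pics/c.png",np.vstack([np.hstack([A,B]),np.hstack([C,D])]))
```

```text
(no output)
```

View pics/c.png

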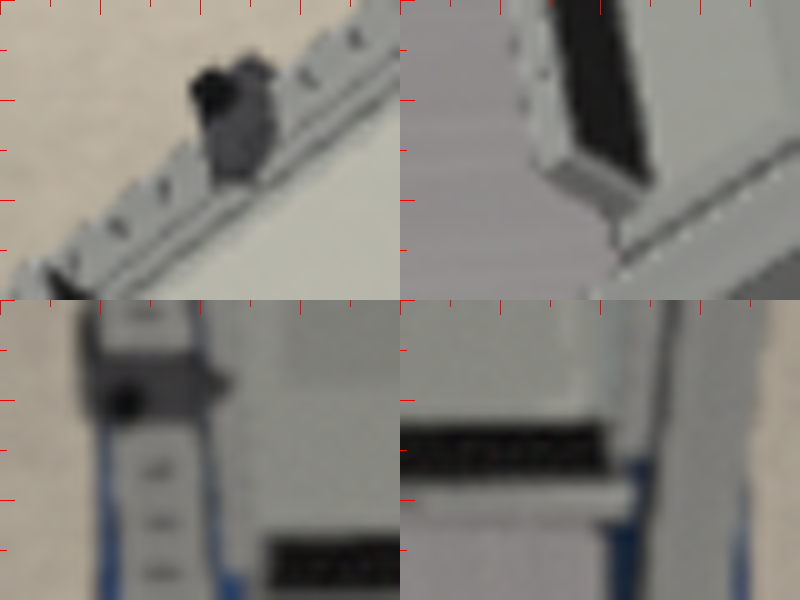

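```bash
cat > h.py <<'E'
import numpy as np,cv2
from station import manip,eyes
K={c:eyes.get_calibration(c) for c in("side","top")}
def P(c):
    k=K[c];return np.array([[k["fx"],0,k["cx"]],[0,k["fy"],k["cy"]],[0,0,1]])@np.c_[k["R"],k["t"]]
def proj(c,X):
    q=P(c)@np.r_[X,1];return q[:2]/q[2]
def tri(s,t):
    X=cv2.triangulatePoints(P("side"),P("top"),np.array(s,float),np.array(t,float)).ravel();X=X[:3]/X[3]
    return X,proj("side",X)-s,proj("top",X)-t
E
python3 - <<'E'
from h import *
np.set_printoptions(precision=4,suppress=True)
D={"nose":((318.35,167.95),(262.7,170.9)),"L":((301.45,177.6),(266.3,188.9)),"R":((315.8,251.3),(360.3,187.3)),
"tin_top":((225+128/2.7,100+268/2.7),(220+150/3,70+455/3)),"tape_top":((225+141/2.7,100+463/2.7),(220+394/3,70+459/3)),
"baseR":((225+98/2.7,100+562/2.7),(220+466/3,70+508/3)),"baseL":((225+75/2.7,100+267/2.7),(220+94/3,70+513/3))}
r={}
for k,(s,t) in D.items():
    X,a,b=tri(s,t); r[k]=X; print(k,X,a,b)
d=r["R"]-r["L"]; print(np.linalg.norm(d),np.arctan2(d[0],-d[1]))
yaw=np.arctan2(d[0],-d[1]); u=np.array([np.cos(yaw),np.sin(yaw),1])/2**.5
u=np.array([np.cos(yaw)/2**.5,np.sin(yaw)/2**.5,2**-.5])
n=np.array([-np.cos(yaw)/2**.5,-np.sin(yaw)/2**.5,2**-.5])
m=(r["L"]+r["R"])/2
print("yaw",yaw,"diff slope",(r["nose"]-m)@u+.007,"out",(r["nose"]-m)@n, "lip",m-u*.007)
E
```

```text
nose [0.6067 0.0872 0.1958] [ 0.5421 -0.065 ] [-0.0285  0.6143]
L [0.5549 0.0775 0.1679] [ 0.613  -0.0641] [-0.022   0.6869]
R [ 0.5634 -0.2116  0.1606] [ 0.0696 -0.0074] [-0.0027  0.068 ]
tin_top [0.461  0.0696 0.088 ] [-0.379   0.0268] [ 0.0053 -0.4163]
tape_top [ 0.459  -0.1955  0.0602] [-0.4394  0.031 ] [ 0.0056 -0.4257]
baseR [ 0.4077 -0.2817  0.0107] [-0.8902  0.048 ] [ 0.0022 -0.8214]
baseL [0.3986 0.1347 0.0303] [-0.3776  0.0204] [-0.001 -0.421]
0.289358693555676 0.02941779570881867
yaw 0.02941779570881867 diff slope 0.06615617540717227 out -0.014458076707607261 lip [ 0.5542 -0.0672  0.1593]
```

Request:
arm_command([
  {"linear": [-0.85, -0.63, -0.26], "rotation": [0, 0, 0], "gripper": -1},
  {"linear": [-0.85, -0.63, -0.26], "rotation": [0, 0, 0], "gripper": -1},
  {"linear": [-0.85, -0.63, -0.26], "rotation": [0, 0, 0], "gripper": -1},
  {"linear": [-0.85, -0.63, -0.26], "rotation": [0, 0, 0], "gripper": -1},
  {"linear": [-0.85, -0.63, -0.26], "rotation": [0, 0, 0], "gripper": -1},
  {"linear": [-0.85, -0.63, -0.26], "rotation": [0, 0, 0], "gripper": -1},
  {"linear": [-0.85, -0.63, -0.26], "rotation": [0, 0, 0], "gripper": -1},
  {"linear": [-0.85, -0.63, -0.26], "rotation": [0, 0, 0], "gripper": -1},
  {"linear": [-0.85, -0.63, -0.26], "rotation": [0, 0, 0], "gripper": -1},
  {"linear": [-0.85, -0.63, -0.26], "rotation": [0, 0, 0], "gripper": -1},
])

```text
clock: 1.83
tcp_pos: [0.3012, 0.2986, 0.3002]
orientation: [0.0, 0.131, 0.991, 0.0]
force: [0.2, 0.1, -0.3]
finger_gap: 0.323
grip_force: 0.0
```

Request:
arm_command([
  {"linear": [-0.6, -1, 0], "rotation": [0, 0, 0], "gripper": -1},
  {"linear": [-0.6, -1, 0], "rotation": [0, 0, 0], "gripper": -1},
  {"linear": [-0.6, -1, 0], "rotation": [0, 0, 0], "gripper": -1},
  {"linear": [-0.6, -1, 0], "rotation": [0, 0, 0], "gripper": -1},
  {"linear": [-0.6, -1, 0], "rotation": [0, 0, 0], "gripper": -1},
  {"linear": [-0.6, -1, 0], "rotation": [0, 0, 0], "gripper": -1},
  {"linear": [-0.6, -1, 0], "rotation": [0, 0, 0], "gripper": -1},
  {"linear": [-0.6, -1, 0], "rotation": [0, 0, 0], "gripper": -1},
  {"linear": [-0.6, -1, 0], "rotation": [0, 0, 0], "gripper": -1},
  {"linear": [-0.6, -1, 0], "rotation": [0, 0, 0], "gripper": -1},
  {"linear": [-0.6, -1, 0], "rotation": [0, 0, 0], "gripper": -1},
  {"linear": [-0.6, -1, 0], "rotation": [0, 0, 0], "gripper": -1},
])

```text
clock: 2.83
tcp_pos: [0.3967, -0.0383, 0.2999]
orientation: [0.0, 0.131, 0.991, 0.0]
force: [0.2, 0.1, -0.5]
finger_gap: 0.005
grip_force: 0.0
```

Request:
arm_command([
  {"linear": [0, 0, 0], "rotation": [0, 0, -5.5], "gripper": -1},
  {"linear": [0, 0, 0], "rotation": [0, 0, -5.5], "gripper": -1},
  {"linear": [0, 0, 0], "rotation": [0, 0, -5.5], "gripper": -1},
  {"linear": [0, 0, 0], "rotation": [0, -6.4, 0], "gripper": -1},
  {"linear": [0, 0, 0], "rotation": [0, -6.4, 0], "gripper": -1},
  {"linear": [0, 0, 0], "rotation": [0, -6.4, 0], "gripper": -1},
  {"linear": [0, 0, 0], "rotation": [0, -6.4, 0], "gripper": -1},
  {"linear": [0, 0, 0], "rotation": [0, -6.4, 0], "gripper": -1},
  {"linear": [0, 0, 0], "rotation": [0, -6.4, 0], "gripper": -1},
  {"linear": [0, 0, 0], "rotation": [0, -6.4, 0], "gripper": -1},
  {"linear": [0, 0, 0], "rotation": [0, 0, 0], "gripper": -1},
])

```text
clock: 3.75
tcp_pos: [0.3945, -0.0347, 0.2975]
orientation: [0.366, -0.012, 0.931, 0.008]
force: [0.1, 0.1, -1.1]
finger_gap: 0.005
grip_force: 0.0
```

```bash
cat >> h.py <<'E'
from scipy.spatial.transform import Rotation as Ro
yaw=.028;c,s,q=np.cos(yaw),np.sin(yaw),2**-.5
u=np.array([c*q,s*q,q]);n=np.array([-c*q,-s*q,q]);lip=np.array([.5542,-.0672,.1593])
def pose():
    st=manip.sense();w=st["orientation"];return np.array(st["tcp_pos"]),Ro.from_quat([*w[1:],w[0]]).as_matrix(),st
def to(a,b,p,R): # tool-axis units to bring the fingertip to slope a, outward b at lip centre y
    tip=lip+a*u+b*n; tcp=tip-R[:,2]*manip.tip_reach
    return tcp,R.T@(tcp-p)/.025
E
python3 - <<'E'
from h import *
np.set_printoptions(precision=3,suppress=True)
p,R,st=pose();print(R.T, st["joint_pos"])
k=eyes.get_calibration("wrist");print("cam in tool",R.T@(-k["R"].T@k["t"]-p))
for b in(.12,-.005): print(to(-.038,b,p,R))
print("u,n tool",R.T@u,R.T@n, "tip now a,b",(p+.008*R[:,2]-lip)@u,(p+.008*R[:,2]-lip)@n)
E
```

```text
[[-0.732 -0.017 -0.681]
 [-0.028  1.     0.005]
 [ 0.68   0.023 -0.733]] [-0.642 -0.337  2.264  0.704  0.718 -2.663]
cam in tool [ 0.086 -0.001 -0.149]
(array([ 0.437, -0.071,  0.223]), array([ 0.802, -1.496,  3.305]))
(array([ 0.525, -0.068,  0.135]), array([ 0.619, -1.515,  8.301]))
u,n tool [-0.999  0.004 -0.037] [ 0.037  0.004 -0.999] tip now a,b -0.014785472273667347 0.20196762256122391
```

Request:
arm_command([
  {"linear": [0.2, -0.37, 0.8], "rotation": [0, 0, 0], "gripper": -1},
  {"linear": [0.2, -0.37, 0.8], "rotation": [0, 0, 0], "gripper": -1},
  {"linear": [0.2, -0.37, 0.8], "rotation": [0, 0, 0], "gripper": -1},
  {"linear": [0.2, -0.37, 0.8], "rotation": [0, 0, 0], "gripper": -1},
  {"linear": [0, 0, 0], "rotation": [0, -5, 0], "gripper": -1},
  {"linear": [0, 0, 0], "rotation": [0, 0, 0], "gripper": -1},
])

```text
clock: 4.25
tcp_pos: [0.4415, -0.0615, 0.2477]
orientation: [0.39, -0.007, 0.921, 0.008]
force: [0.4, -0.3, 0.5]
finger_gap: 0.002
grip_force: 0.0
```

Run:
```python
from h import *
np.set_printoptions(precision=3,suppress=True)
p,R,st=pose();print(st["joint_pos"],p)
for b in(-.005,): print(to(-.038,b,p,R))
print("u,n tool",R.T@u,R.T@n, "tip now a,b",(p+.008*R[:,2]-lip)@u,(p+.008*R[:,2]-lip)@n)
cv2.imwrite("pics/w.png",eyes.camera("wrist")[:,:,::-1])
```

```text
[-0.64  -0.125  2.328  1.099  0.523 -3.098] [ 0.442 -0.061  0.248]
(array([ 0.525, -0.068,  0.134]), array([ 0.932, -0.367,  5.547]))
u,n tool [-1.     0.013  0.017] [-0.017  0.    -1.   ] tip now a,b -0.016904312251606907 0.13404719888381914
```

View pics/w.png

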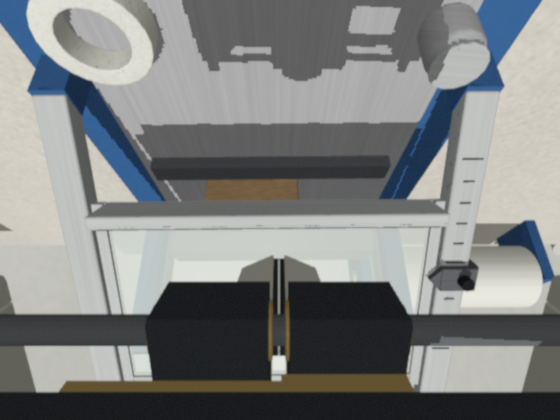

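The wrist view shows the lip as a bar from (90,213) to (447,213) and the clip nose at (432,276), so the centring is good. Joint 6 is at its lower limit (-3.10), so I'll half-turn about tool z to free it.

Request:
arm_command([
  {"linear": [0, 0, 0], "rotation": [0, 0, 7.1], "gripper": -1},
  {"linear": [0, 0, 0], "rotation": [0, 0, 7.1], "gripper": -1},
  {"linear": [0, 0, 0], "rotation": [0, 0, 7.1], "gripper": -1},
  {"linear": [0, 0, 0], "rotation": [0, 0, 7.1], "gripper": -1},
  {"linear": [0, 0, 0], "rotation": [0, 0, 7.1], "gripper": -1},
  {"linear": [0, 0, 0], "rotation": [0, 0, 7.1], "gripper": -1},
  {"linear": [0, 0, 0], "rotation": [0, 0, 7.1], "gripper": -1},
  {"linear": [0, 0, 0], "rotation": [0, 0, 7.1], "gripper": -1},
  {"linear": [0, 0, 0], "rotation": [0, 0, 7.1], "gripper": -1},
  {"linear": [0, 0, 0], "rotation": [0, 0, 7.1], "gripper": -1},
  {"linear": [0, 0, 0], "rotation": [0, 0, 7.1], "gripper": -1},
  {"linear": [0, 0, 0], "rotation": [0, 0, 7.1], "gripper": -1},
])

```text
clock: 5.3
tcp_pos: [0.4408, -0.0621, 0.2502]
orientation: [0.285, 0.618, 0.681, 0.27]
force: [0.9, 0.6, 0.4]
finger_gap: 0.005
grip_force: 0.0
```

Request:
arm_command([
  {"linear": [0, 0, 0], "rotation": [0, 0, 7.1], "gripper": -1},
  {"linear": [0, 0, 0], "rotation": [0, 0, 7.1], "gripper": -1},
  {"linear": [0, 0, 0], "rotation": [0, 0, 7.1], "gripper": -1},
  {"linear": [0, 0, 0], "rotation": [0, 0, 7.1], "gripper": -1},
  {"linear": [0, 0, 0], "rotation": [0, 0, 7.1], "gripper": -1},
  {"linear": [0, 0, 0], "rotation": [0, 0, 7.1], "gripper": -1},
  {"linear": [0, 0, 0], "rotation": [0, 0, 7.1], "gripper": -1},
  {"linear": [0, 0, 0], "rotation": [0, 0, 7.1], "gripper": -1},
  {"linear": [0, 0, 0], "rotation": [0, 0, 7.1], "gripper": -1},
  {"linear": [0, 0, 0], "rotation": [0, 0, 7.1], "gripper": -1},
  {"linear": [0, 0, 0], "rotation": [0, 0, 7.1], "gripper": -1},
  {"linear": [0, 0, 0], "rotation": [0, 0, 7.1], "gripper": -1},
])

```text
clock: 6.3
tcp_pos: [0.4408, -0.0621, 0.2502]
orientation: [0.027, 0.916, 0.083, 0.391]
force: [-1.0, -0.4, 0.5]
finger_gap: 0.004
grip_force: 0.0
```

```bash
cat > chk.py <<'E'
from h import *
np.set_printoptions(precision=3,suppress=True)
p,R,st=pose();print(st["clock"],st["joint_pos"],p,st["force"]);print(R.T)
print(to(-.038,-.005,p,R))
print("u,n tool",R.T@u,R.T@n, "tip now a,b",(p+.008*R[:,2]-lip)@u,(p+.008*R[:,2]-lip)@n)
E
python3 chk.py
```

```text
6.3 [-0.642 -0.132  2.328  1.097  0.523 -0.12 ] [ 0.441 -0.062  0.25 ] [-0.991 -0.376  0.457]
[[ 0.68   0.173  0.713]
 [ 0.131 -0.985  0.115]
 [ 0.722  0.015 -0.692]]
(array([ 0.525, -0.068,  0.134]), array([-1.047,  0.142,  5.635]))
u,n tool [0.988 0.154 0.021] [ 0.02   0.008 -1.   ] tip now a,b -0.01565044090836773 0.13632871506425065
```

Request:
arm_command([
  {"linear": [0, 0, 0], "rotation": [0, 0, 4.5], "gripper": -1},
  {"linear": [0, 0, 0], "rotation": [0, 0, 4.5], "gripper": -1},
  {"linear": [0, 0, 0], "rotation": [0, 3, 0], "gripper": -1},
  {"linear": [-0.5, 0, 0.2], "rotation": [0, 0, 0], "gripper": -1},
  {"linear": [-0.5, 0, 0.2], "rotation": [0, 0, 0], "gripper": -1},
  {"linear": [0, 0, 0.4], "rotation": [0, 0, 0], "gripper": -1},
  {"linear": [0, 0, 0.4], "rotation": [0, 0, 0], "gripper": -1},
  {"linear": [0, 0, 0.4], "rotation": [0, 0, 0], "gripper": -1},
  {"linear": [0, 0, 0], "rotation": [0, 0, 0], "gripper": -1},
])

```text
clock: 7.05
tcp_pos: [0.4554, -0.0616, 0.2041]
orientation: [-0.004, 0.91, 0.014, 0.415]
force: [-0.6, 0.5, -0.1]
finger_gap: 0.004
grip_force: 0.0
```

```bash
python3 chk.py
```

```text
7.05 [-0.632  0.023  2.426  1.661  0.481 -0.574] [ 0.455 -0.062  0.204] [-0.551  0.49  -0.135]
[[ 0.655  0.021  0.755]
 [ 0.028 -1.     0.004]
 [ 0.755  0.018 -0.655]]
(array([ 0.525, -0.068,  0.134]), array([-0.302,  0.324,  3.925]))
u,n tool [0.997 0.003 0.071] [ 0.071  0.003 -0.997] tip now a,b -0.03745182639618845 0.09339322430055104
```

Request:
arm_command([
  {"linear": [-0.03, 0.03, 0.4], "rotation": [0, 0, 0], "gripper": -1},
  {"linear": [-0.03, 0.03, 0.4], "rotation": [0, 0, 0], "gripper": -1},
  {"linear": [-0.03, 0.03, 0.4], "rotation": [0, 0, 0], "gripper": -1},
  {"linear": [-0.03, 0.03, 0.4], "rotation": [0, 0, 0], "gripper": -1},
  {"linear": [-0.03, 0.03, 0.4], "rotation": [0, 0, 0], "gripper": -1},
  {"linear": [-0.03, 0.03, 0.4], "rotation": [0, 0, 0], "gripper": -1},
  {"linear": [-0.03, 0.03, 0.4], "rotation": [0, 0, 0], "gripper": -1},
  {"linear": [-0.03, 0.03, 0.4], "rotation": [0, 0, 0], "gripper": -1},
  {"linear": [-0.03, 0.03, 0.4], "rotation": [0, 0, 0], "gripper": -1},
  {"linear": [0, 0, 0.3], "rotation": [0, 0, 0], "gripper": -1},
  {"linear": [0, 0, 0], "rotation": [0, 0, 0], "gripper": -1},
])

```text
clock: 7.97
tcp_pos: [0.525, -0.0667, 0.1354]
orientation: [-0.004, 0.909, 0.013, 0.416]
force: [0.1, 0.0, 0.4]
finger_gap: 0.003
grip_force: 0.0
```

```bash
python3 chk.py
python3 - <<'E'
from h import *
im=eyes.camera("side")
cv2.imwrite("pics/s2.png",cv2.resize(im[100:320,225:445],(594,594),interpolation=cv2.INTER_CUBIC)[:,:,::-1])
E
```

```text
7.9667 [-0.503  0.337  2.358  2.248  0.511 -1.113] [ 0.525 -0.067  0.135] [0.08  0.005 0.372]
[[ 0.654  0.02   0.756]
 [ 0.028 -1.     0.003]
 [ 0.756  0.019 -0.654]]
(array([ 0.525, -0.068,  0.134]), array([-0.045,  0.053,  0.028]))
u,n tool [0.997 0.002 0.072] [ 0.072  0.002 -0.997] tip now a,b -0.03692109536804346 -0.004227323579422144
```

View pics/s2.png

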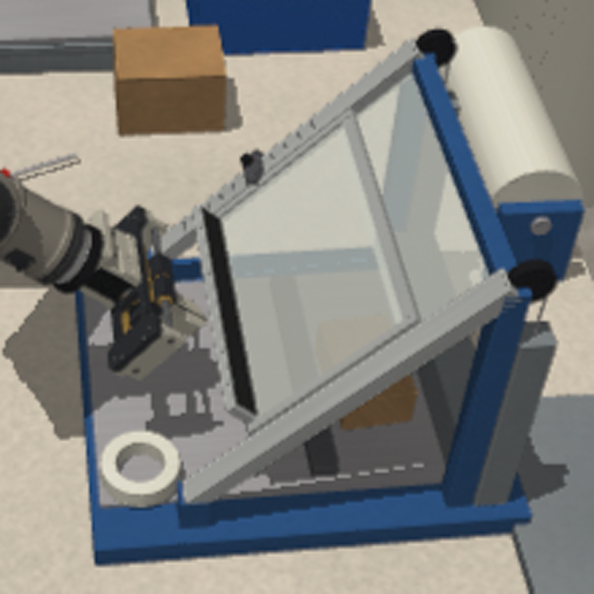

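The fingertips are beneath the lip near (205,320), and the lip hasn't moved. Next I push up the slope.

Request:
arm_command([
  {"linear": [0.2, 0, 0.014], "rotation": [0, 0, 0], "gripper": -1},
  {"linear": [0.2, 0, 0.014], "rotation": [0, 0, 0], "gripper": -1},
  {"linear": [0.2, 0, 0.014], "rotation": [0, 0, 0], "gripper": -1},
  {"linear": [0.2, 0, 0.014], "rotation": [0, 0, 0], "gripper": -1},
  {"linear": [0.2, 0, 0.014], "rotation": [0, 0, 0], "gripper": -1},
  {"linear": [0.2, 0, 0.014], "rotation": [0, 0, 0], "gripper": -1},
  {"linear": [0.2, 0, 0.014], "rotation": [0, 0, 0], "gripper": -1},
  {"linear": [0.2, 0, 0.014], "rotation": [0, 0, 0], "gripper": -1},
  {"linear": [0.2, 0, 0.014], "rotation": [0, 0, 0], "gripper": -1},
  {"linear": [0.2, 0, 0.014], "rotation": [0, 0, 0], "gripper": -1},
  {"linear": [0.1, 0, 0.007], "rotation": [0, 0, 0], "gripper": -1},
])

```text
clock: 8.93
tcp_pos: [0.5604, -0.0659, 0.1727]
orientation: [-0.004, 0.91, 0.013, 0.415]
force: [-2.4, -0.9, -1.2]
finger_gap: 0.006
grip_force: 1.4
```

```bash
python3 chk.py
python3 - <<'E'
from h import *
s=eyes.camera("side")[:,:,::-1];t=eyes.camera("top")[:,:,::-1]
cv2.imwrite("pics/side3.png",s);cv2.imwrite("pics/top3.png",t)
def crop(im,x,y,w,h,k=8):
    c=cv2.resize(im[y:y+h,x:x+w],(w*k,h*k),interpolation=cv2.INTER_CUBIC)
    for i in range(0,w,5): cv2.line(c,(i*k,0),(i*k,6 if i%10 else 14),(0,0,255),1)
    for i in range(0,h,5): cv2.line(c,(0,i*k),(6 if i%10 else 14,i*k),(0,0,255),1)
    return c
A=crop(s,300,150,50,35);B=crop(s,300,210,50,35);C=crop(t,240,155,50,35);D=crop(t,330,155,50,35)
cv2.imwrite("pics/d.png",np.vstack([np.hstack([A,B]),np.hstack([C,D])]))
E
```

```text
8.9333 [-0.445  0.277  2.233  2.002  0.384 -0.786] [ 0.56  -0.066  0.173] [-2.409 -0.939 -1.162]
[[ 0.655  0.02   0.755]
 [ 0.026 -1.     0.004]
 [ 0.755  0.017 -0.656]]
(array([ 0.525, -0.068,  0.134]), array([-2.099,  0.041, -0.066]))
u,n tool [0.998 0.001 0.07 ] [ 0.07   0.004 -0.998] tip now a,b 0.014454051138879237 -0.002967962276253281
```

View pics/d.png

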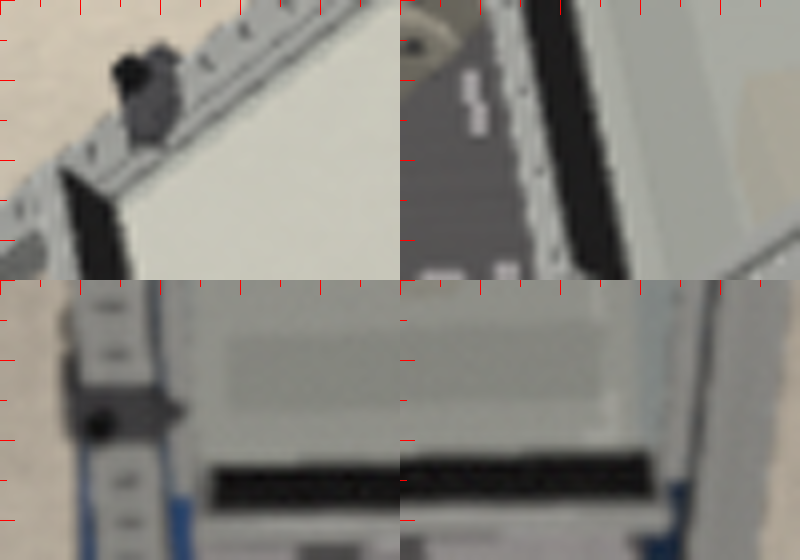

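Run:
```python
from h import *
np.set_printoptions(precision=4,suppress=True)
L0=tri((301.45,177.6),(266.3,188.9))[0];L1,a,b=tri((310.55,172.95),(266.05,180.7));N=tri((318.35,167.95),(262.7,170.9))[0]
print(L1,a,b,"moved",(L1-L0)@u,(L1-L0)@n,"remaining",(N-L1)@u+.007)
# constrained fit: slide d along u from start strip ends, top view rows
R0=tri((315.8,251.3),(360.3,187.3))[0]
for d in np.arange(.025,.05,.004): print(round(d,3),proj("top",L0+d*u),proj("top",R0+d*u),proj("side",L0+d*u))
# level target: strip centre 7mm above pointer level
for d in np.arange(.05,.08,.004): print(round(d,3),"lip level minus nose",(L0+(d-.007)*u-N)@u)
```

```text
[0.5802 0.0774 0.1853] [-0.0393  0.0043] [ 0.0019 -0.0442] moved 0.030264663845126917 -0.005586768735754257 remaining 0.03329196174751537
0.025 [265.808  183.1612] [360.8977 180.9267] [307.9887 172.8637]
0.029 [265.7318 182.1195] [360.995  179.8824] [308.9449 172.1098]
0.033 [265.6553 181.074 ] [361.0927 178.8344] [309.9032 171.3541]
0.037 [265.5786 180.0246] [361.1907 177.7825] [310.8639 170.5967]
0.041 [265.5015 178.9714] [361.2891 176.7267] [311.8268 169.8375]
0.045 [265.4242 177.9143] [361.3879 175.6671] [312.792  169.0765]
0.049 [265.3466 176.8533] [361.487  174.6036] [313.7594 168.3137]
0.05 lip level minus nose -0.01355662559264229
0.054 lip level minus nose -0.00955662559264231
0.058 lip level minus nose -0.005556625592642231
0.062 lip level minus nose -0.0015566255926422294
0.066 lip level minus nose 0.00244337440735775
0.07 lip level minus nose 0.006443374407357731
0.074 lip level minus nose 0.010443374407357712
0.078 lip level minus nose 0.014443374407357793
```

Request:
arm_command([
  {"linear": [0.14, 0, 0.01], "rotation": [0, 0, 0], "gripper": -1},
  {"linear": [0.14, 0, 0.01], "rotation": [0, 0, 0], "gripper": -1},
  {"linear": [0.14, 0, 0.01], "rotation": [0, 0, 0], "gripper": -1},
  {"linear": [0.14, 0, 0.01], "rotation": [0, 0, 0], "gripper": -1},
  {"linear": [0.14, 0, 0.01], "rotation": [0, 0, 0], "gripper": -1},
  {"linear": [0.14, 0, 0.01], "rotation": [0, 0, 0], "gripper": -1},
  {"linear": [0.14, 0, 0.01], "rotation": [0, 0, 0], "gripper": -1},
  {"linear": [0.1, 0, 0.007], "rotation": [0, 0, 0], "gripper": -1},
  {"linear": [0.05, 0, 0.003], "rotation": [0, 0, 0], "gripper": -1},
  {"linear": [0, 0, 0], "rotation": [0, 0, 0], "gripper": -1},
])

```text
clock: 9.87
tcp_pos: [0.5808, -0.0653, 0.192]
orientation: [-0.004, 0.91, 0.012, 0.415]
force: [-2.2, -0.5, -0.0]
finger_gap: 0.005
grip_force: 0.7
```

```bash
python3 chk.py
python3 - <<'E'
from h import *
s=eyes.camera("side")[:,:,::-1];t=eyes.camera("top")[:,:,::-1];w=eyes.camera("wrist")[:,:,::-1]
cv2.imwrite("pics/side4.png",s);cv2.imwrite("pics/top4.png",t);cv2.imwrite("pics/w4.png",w)
def crop(im,x,y,w,h,k=8):
    c=cv2.resize(im[y:y+h,x:x+w],(w*k,h*k),interpolation=cv2.INTER_CUBIC)
    for i in range(0,w,5): cv2.line(c,(i*k,0),(i*k,6 if i%10 else 14),(0,0,255),1)
    for i in range(0,h,5): cv2.line(c,(0,i*k),(6 if i%10 else 14,i*k),(0,0,255),1)
    return c
A=crop(s,300,145,50,35);W=cv2.resize(w,(400,280));C=crop(t,240,155,50,35);D=crop(t,330,155,50,35)
cv2.imwrite("pics/e.png",np.vstack([np.hstack([A,W]),np.hstack([C,D])]))
E
```

```text
9.8667 [-0.419  0.262  2.163  1.824  0.34  -0.572] [ 0.581 -0.065  0.192] [-2.154 -0.474 -0.027]
[[ 0.655  0.019  0.755]
 [ 0.026 -1.     0.003]
 [ 0.755  0.017 -0.656]]
(array([ 0.525, -0.068,  0.134]), array([-3.216,  0.044, -0.174]))
u,n tool [0.998 0.    0.07 ] [ 0.07   0.004 -0.998] tip now a,b 0.0425147659553377 -0.0036928646339859234
```

View pics/e.png

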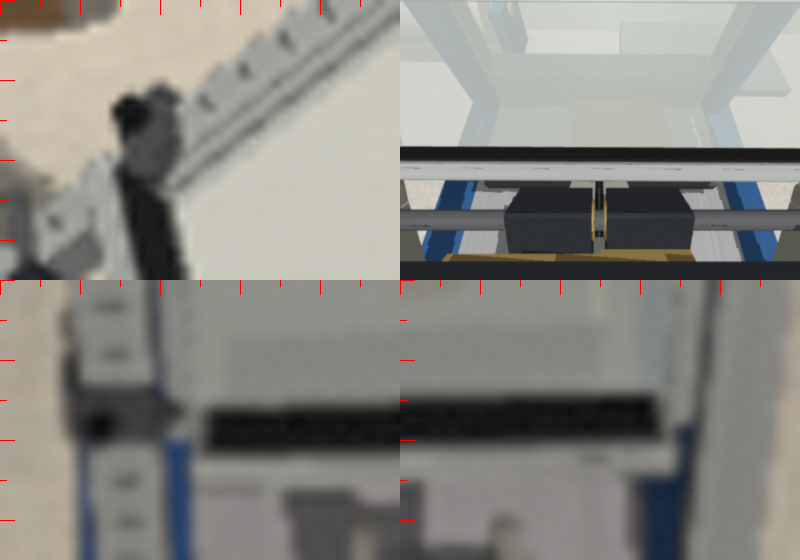

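The top view puts the strip rows at 173.3 (left) and 171.7 (right). The lip has moved about 61 mm, so about 4 mm remain. I'll push that far, drop away and back out.

Request:
arm_command([
  {"linear": [0.08, 0, 0.005], "rotation": [0, 0, 0], "gripper": -1},
  {"linear": [0.06, 0, 0.004], "rotation": [0, 0, 0], "gripper": -1},
  {"linear": [0.02, 0, 0.001], "rotation": [0, 0, 0], "gripper": -1},
  {"linear": [0, 0, 0], "rotation": [0, 0, 0], "gripper": -1},
  {"linear": [0, 0, 0], "rotation": [0, 0, 0], "gripper": -1},
  {"linear": [0, 0, 0], "rotation": [0, 0, 0], "gripper": -1},
])

```text
clock: 10.52
tcp_pos: [0.5837, -0.0652, 0.1946]
orientation: [-0.004, 0.91, 0.012, 0.415]
force: [-2.1, -0.1, -0.4]
finger_gap: 0.002
grip_force: 0.9
```

Request:
arm_command([
  {"linear": [-0.2, 0, 0], "rotation": [0, 0, 0], "gripper": -1},
  {"linear": [-0.4, 0, 0], "rotation": [0, 0, 0], "gripper": -1},
  {"linear": [-0.4, 0, 0], "rotation": [0, 0, 0], "gripper": -1},
  {"linear": [0, 0, -0.5], "rotation": [0, 0, 0], "gripper": -1},
  {"linear": [0, 0, -0.7], "rotation": [0, 0, 0], "gripper": -1},
  {"linear": [0, 0, -0.7], "rotation": [0, 0, 0], "gripper": -1},
  {"linear": [0, 0, -0.7], "rotation": [0, 0, 0], "gripper": -1},
  {"linear": [0, 0, -0.7], "rotation": [0, 0, 0], "gripper": -1},
  {"linear": [0, 0, -0.7], "rotation": [0, 0, 0], "gripper": -1},
  {"linear": [0, 0, -0.7], "rotation": [0, 0, 0], "gripper": -1},
  {"linear": [0, 0, -0.7], "rotation": [0, 0, 0], "gripper": -1},
  {"linear": [0, 0, 0], "rotation": [0, 0, 0], "gripper": -1},
])

```text
clock: 11.52
tcp_pos: [0.4649, -0.0683, 0.2666]
orientation: [-0.003, 0.909, 0.013, 0.416]
force: [0.6, -0.9, 0.4]
finger_gap: 0.009
grip_force: 0.0
```

```bash
python3 chk.py
python3 - <<'E'
from h import *
s=eyes.camera("side")[:,:,::-1];t=eyes.camera("top")[:,:,::-1];w=eyes.camera("wrist")[:,:,::-1]
def crop(im,x,y,w,h,k=8):
    c=cv2.resize(im[y:y+h,x:x+w],(w*k,h*k),interpolation=cv2.INTER_CUBIC)
    for i in range(0,w,5): cv2.line(c,(i*k,0),(i*k,6 if i%10 else 14),(0,0,255),1)
    for i in range(0,h,5): cv2.line(c,(0,i*k),(6 if i%10 else 14,i*k),(0,0,255),1)
    return c
A=crop(s,300,145,50,35);W=cv2.resize(w,(400,280));C=crop(t,240,155,50,35);D=crop(t,330,155,50,35)
cv2.imwrite("pics/f.png",np.vstack([np.hstack([A,W]),np.hstack([C,D])]))
E
```

```text
11.5167 [-0.629 -0.107  2.293  1.186  0.517 -0.032] [ 0.465 -0.068  0.267] [ 0.55  -0.901  0.422]
[[ 0.653  0.02   0.757]
 [ 0.025 -1.     0.005]
 [ 0.757  0.015 -0.653]]
(array([ 0.525, -0.068,  0.134]), array([-2.446,  0.019,  5.276]))
u,n tool [0.997 0.002 0.073] [ 0.073  0.006 -0.997] tip now a,b 0.013306187537019905 0.1310251883721088
```

View pics/f.png

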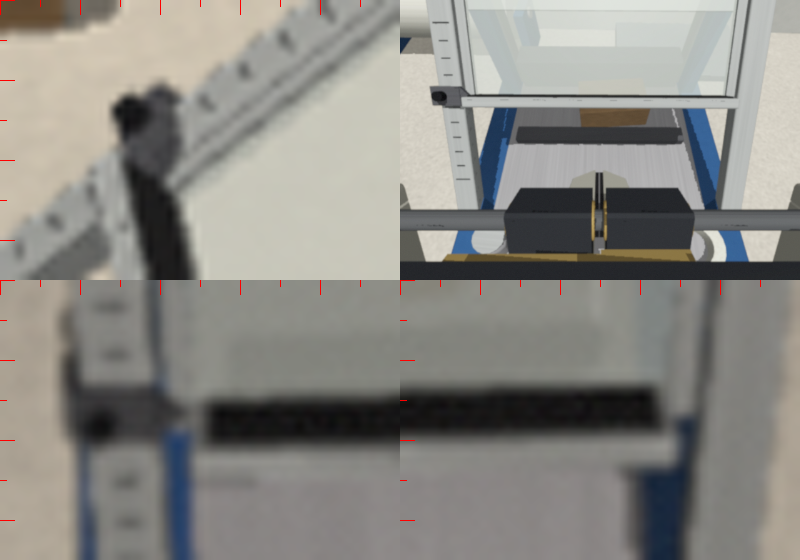

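Run:
```python
from h import *
w=eyes.camera("wrist")[:,:,::-1];cv2.imwrite("pics/w5.png",w);k=eyes.get_calibration("wrist");np.save("kw.npy",k,allow_pickle=True)
x,y,W,H,z=435,100,80,60,10   # placeholder window; flipped view has the clip left
x=40
c=cv2.resize(w[y:y+H,x:x+W],(W*z,H*z),interpolation=cv2.INTER_CUBIC)
for i in range(0,W,5): cv2.line(c,(i*z,0),(i*z,6 if i%10 else 14),(0,0,255),1)
for i in range(0,H,5): cv2.line(c,(0,i*z),(6 if i%10 else 14,i*z),(0,0,255),1)
cv2.imwrite("pics/g.png",c)
```

```text
(no output)
```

View pics/g.png

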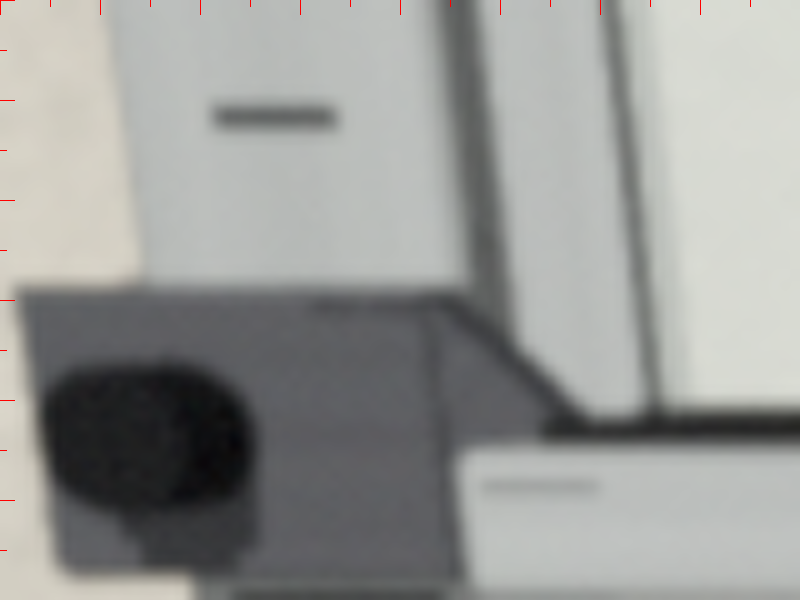

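Run:
```python
from h import *
np.set_printoptions(precision=4,suppress=True)
k=np.load("kw.npy",allow_pickle=True).item();C=-k["R"].T@k["t"]
print("cam a,b",(C-lip)@u,(C-lip)@n,k["fx"])
def at(px,py,b):
    v=40+px/10-.45,100+py/10-.45
    d=k["R"].T@np.array([(v[0]-k["cx"])/k["fx"],(v[1]-k["cy"])/k["fy"],1])
    s=(b-(C-lip)@n)/(d@n);X=C+s*d-lip;return np.array([X@u,X[1]+s*0])
for b in (.0,.01,.021,.03,.04):print(b,"clip top/bot",at(200,293,b),at(300,575,b),"lip face top/bot",at(600,448,b),at(600,592,b),"lipend y",at(465,520,b))
for b in(-.014,-.01,-.02,-.005):print(b,"strip back edge",at(700,410,b),"nose upper edge ",at(585,415,b), at(435,305,b))
N=tri((318.35,167.95),(262.7,170.9))[0];print("nose a,b,y",(N-lip)@u,(N-lip)@n,N-lip)
```

```text
cam a,b 0.08451625252305005 0.2913358996785277 355.7812009194403
0.0 clip top/bot [0.0798 0.1757] [0.0575 0.1706] lip face top/bot [0.0676 0.1452] [0.0561 0.1464] lipend y [0.0619 0.1567]
0.01 clip top/bot [0.0799 0.1696] [0.0584 0.1646] lip face top/bot [0.0682 0.1402] [0.0571 0.1413] lipend y [0.0627 0.1512]
0.021 clip top/bot [0.0801 0.1629] [0.0594 0.1581] lip face top/bot [0.0688 0.1346] [0.0581 0.1357] lipend y [0.0635 0.1452]
0.03 clip top/bot [0.0803 0.1573] [0.0603 0.1527] lip face top/bot [0.0693 0.13  ] [0.059  0.1311] lipend y [0.0642 0.1403]
0.04 clip top/bot [0.0804 0.1512] [0.0612 0.1467] lip face top/bot [0.0699 0.1249] [0.06   0.1259] lipend y [0.065  0.1348]
-0.014 strip back edge [0.0699 0.1436] nose upper edge  [0.0695 0.1533] [0.0786 0.1649]
-0.01 strip back edge [0.0701 0.1417] nose upper edge  [0.0697 0.1513] [0.0786 0.1627]
-0.02 strip back edge [0.0696 0.1465] nose upper edge  [0.0692 0.1564] [0.0784 0.1682]
-0.005 strip back edge [0.0704 0.1393] nose upper edge  [0.07   0.1487] [0.0787 0.1599]
nose a,b,y 0.06597465228133144 -0.014311456542405357 [0.0525 0.1544 0.0365]
```

The wrist close-up shows the clip body on rows 129–157 (centre about 143) and the lip's front face on rows 145–159. Projected to the slope, the lip is about 5 mm below the nose. Triangulation says 0–2 mm. I'll go back under and push about 3 mm more.

Request:
arm_command([
  {"linear": [0, 0, 0.6], "rotation": [0, 0, 0], "gripper": -1},
  {"linear": [0, 0, 0.7], "rotation": [0, 0, 0], "gripper": -1},
  {"linear": [0, 0, 0.7], "rotation": [0, 0, 0], "gripper": -1},
  {"linear": [0, 0, 0.7], "rotation": [0, 0, 0], "gripper": -1},
  {"linear": [0, 0, 0.7], "rotation": [0, 0, 0], "gripper": -1},
  {"linear": [0, 0, 0.7], "rotation": [0, 0, 0], "gripper": -1},
  {"linear": [0, 0, 0.7], "rotation": [0, 0, 0], "gripper": -1},
  {"linear": [0, 0, 0.6], "rotation": [0, 0, 0], "gripper": -1},
  {"linear": [0.4, 0, 0], "rotation": [0, 0, 0], "gripper": -1},
  {"linear": [0.4, 0, 0], "rotation": [0, 0, 0], "gripper": -1},
  {"linear": [0, 0, 0], "rotation": [0, 0, 0], "gripper": -1},
])

```text
clock: 12.63
tcp_pos: [0.582, -0.0652, 0.1905]
orientation: [-0.004, 0.91, 0.013, 0.415]
force: [0.5, -0.7, 0.7]
finger_gap: 0.006
grip_force: 0.0
```

Run:
```python
from h import *
p,R,st=pose();print(R.T@(np.array([.5837,-.0652,.1946])+.0035*u-p)/.025,st["force"],st["joint_pos"])
```

```text
[ 0.30839231  0.00398419 -0.04687783] [ 0.49607635 -0.67235935  0.71458055] [-0.41723664  0.26659147  2.16092762  1.83227879  0.33994294 -0.58073166]
```

Request:
arm_command([
  {"linear": [0.1, 0, 0], "rotation": [0, 0, 0], "gripper": -1},
  {"linear": [0.1, 0, 0], "rotation": [0, 0, 0], "gripper": -1},
  {"linear": [0.08, 0, 0], "rotation": [0, 0, 0], "gripper": -1},
  {"linear": [0.03, 0, 0], "rotation": [0, 0, 0], "gripper": -1},
  {"linear": [0, 0, 0], "rotation": [0, 0, 0], "gripper": -1},
  {"linear": [0, 0, 0], "rotation": [0, 0, 0], "gripper": -1},
  {"linear": [0, 0, 0], "rotation": [0, 0, 0], "gripper": -1},
  {"linear": [0, 0, 0], "rotation": [0, 0, 0], "gripper": -1},
])

```text
clock: 13.3
tcp_pos: [0.5851, -0.0652, 0.1963]
orientation: [-0.004, 0.91, 0.012, 0.414]
force: [0.4, 1.1, -3.8]
finger_gap: 0.004
grip_force: 1.3
```

Request:
arm_command([
  {"linear": [-0.2, 0, 0], "rotation": [0, 0, 0], "gripper": -1},
  {"linear": [-0.4, 0, 0], "rotation": [0, 0, 0], "gripper": -1},
  {"linear": [-0.4, 0, 0], "rotation": [0, 0, 0], "gripper": -1},
  {"linear": [0, 0, -0.5], "rotation": [0, 0, 0], "gripper": -1},
  {"linear": [0, 0, -0.7], "rotation": [0, 0, 0], "gripper": -1},
  {"linear": [0, 0, -0.7], "rotation": [0, 0, 0], "gripper": -1},
  {"linear": [0, 0, -0.7], "rotation": [0, 0, 0], "gripper": -1},
  {"linear": [0, 0, -0.7], "rotation": [0, 0, 0], "gripper": -1},
  {"linear": [0, 0, -0.7], "rotation": [0, 0, 0], "gripper": -1},
  {"linear": [0, 0, -0.7], "rotation": [0, 0, 0], "gripper": -1},
  {"linear": [0, 0, -0.7], "rotation": [0, 0, 0], "gripper": -1},
  {"linear": [0, 0, 0], "rotation": [0, 0, 0], "gripper": -1},
])

```text
clock: 14.3
tcp_pos: [0.4667, -0.0684, 0.269]
orientation: [-0.003, 0.909, 0.012, 0.417]
force: [0.5, -0.2, -0.3]
finger_gap: 0.004
grip_force: 0.0
```

Run:
```python
from h import *
p,R,st=pose();print(p,st["force"],st["clock"])
# numeric check of movement: column profile of lip rows in wrist image, before/after, and clip
a=cv2.imread("pics/w5.png",0).astype(int);b=cv2.cvtColor(eyes.camera("wrist"),cv2.COLOR_RGB2GRAY).astype(int)
for nm,im in(("old",a),("new",b)):
    print(nm,"lip",im[134:166,115:125].mean(1).astype(int),"clip",im[124:134,65:75].mean(1).astype(int),im[152:162,66:74].mean(1).astype(int))
```

```text
[ 0.46669621 -0.06839545  0.26897739] [ 0.45481886 -0.21967156 -0.31141704] 14.3
old lip [215 215 215 215 215 205 158  81  41  54 108 162 184 188 188 188 188 189
 190 192 192 191 189 186 178 163 165 190 202 204 204 203] clip [184 184 183 176 146 110  92  91  94  94] [ 93  92  94  95  92  90  96  75  70 121]
new lip [215 215 215 214 214 214 214 205 158  81  41  54 107 162 184 188 188 188
 188 189 190 192 192 191 188 186 175 163 177 196 203 204] clip [184 184 184 184 184 184 184 184 176 141] [82 84 84 84 84 85 87 92 91 86]
```

```bash
python3 -c "
from station import ticket;print(ticket.job_done())"
```

```text
the job is handed in; nothing more can be done
None
```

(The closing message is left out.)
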